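# Clear the tape roll and hold the hidden bolt head

### The job

Slide the tape roll straight up off its spindle and lay it flat on the white tile. Then reach down into the gap behind the bracket, grip the hidden hex bolt head by its two flats and turn it about 15 degrees, so that the spanner on the nut in front swings up off its rest pin. Finish while still gripping the bolt head, holding it there so that it cannot turn back, and leave the other things on the table alone.

Things in the scene. Friction and masses are not known exactly. Their poses are not given: they have to be found in the camera images.
- stand: Grey steel stand fixed to the table. Origin on the table, under the middle of the bracket's rear face; x points back through the gap, y along the bracket, z up. Base plate x -54..82, y -50..50, 8 mm thick. Bracket: upright plate x -6..0, y -45..45, top z 72 mm. Behind it the gap, x 0..40 mm, open at top and both sides. Rear block with the spindle: x 40..72, y -26..26, top z 64 mm.
- spindle_top (a point): Tip of the upright steel spindle, 26 mm thick, which stands on the rear block at the stand's x 56, y 0 mm. The tip is 94 mm above the table, 30 mm above the block on which the roll rests. Axes as the stand's.
- roll_center (a point): Loose roll of masking tape, 68 mm outside and 40 mm inside diameter, 24 mm high, 120 g, lying flat on the rear block round the spindle, so that it overhangs the gap. The point is its centre, half-way up; z is its axis.
- bolt_head: Steel hex head in the gap, 20 mm across the flats, 20 mm long along the bolt. Origin at its centre, 20 mm behind the bracket (mid-gap) and 50 mm above the table. Its x is the bolt's axis (horizontal, as the stand's x); at the start two flats, each 11.5 mm high, stand upright and face the stand's +y and -y, with a corner at the top.
- clamp_bolt (a joint): Turn (rad) of bolt, head, nut and spanner about the stand's x axis. 0 at the start: the spanner, in front of the bracket, reaches 190 mm to +y, level on a pin 50 mm up. Positive lifts it (+y towards +z; a gripper holding the head from above leans over to the stand's -y side). It can turn to 0.6; the spanner's weight, 0.1 N m, turns it back to 0.
- white_tile: White stone tile lying fixed on the table, 100 x 175 mm and 6 mm thick. Origin at the centre of its underside, x along the 100 mm side, y along the 175 mm side.
- marker: Bystander: white and black marker pen, 135 mm long, lying near the table's front edge.
- sanding_block: Bystander: brown sanding block, 56 x 100 x 28 mm, behind the stand.
- stone_cap: Bystander: white round stone cap, 69 mm wide, 59 mm high, at the back.
- dust_brush: Bystander: flat brush, 187 mm long, lying at the back right.
- wood_chuck: Bystander: round wooden chuck, 62 mm wide, 34 mm high, behind the tile.
Not all that is in view belongs to the job. Leave any blue look-alike of the part that bears roll_center alone.

How it is judged:
By the outcome, as a careful person would: the job done as asked, in the order asked, and still so for the second after the job is handed in, while the arm keeps its last pose, push and grip.
It also fails if it takes over 48 s, if anything falls off the work surface, if the arm or the gripper's body presses on something with over 40 N, if the wrist force passes 120 N, or if a joint passes its speed limit or range.

### The arm

A 7-joint arm with a two-finger parallel gripper is mounted at the origin on a cart in front of the work surface, level with it; the furniture and walls round the work are solid. World frame = base frame: x ahead of the robot, y to its left, z up, the work surface at z = 0. Lengths are in m, angles in rad, forces in N, time in s.
With the tool pointing down it reaches from about 0.4 to 0.75 m from the base axis. Payload 19.5 kg.
Tool frame: the origin (TCP) lies at the very end of the fingers, on their centre line; the grasp point (between the pads) lies 19 mm behind it (env.hold_point_z is the distance from the TCP to the grasp point, in m); z points along the fingers, y is the direction in which the jaws open and shut (so a half turn about z gives the same grasp; the last joint's range is limited). The gripper opens to 85 mm and grips with 20 to 120 N. Pads are 22 mm wide; open, the fingers measure 114 mm over their backs; the gripper's body (76 mm by 85 mm) begins 54 mm behind the grasp point. The pads swing forward as they close: fully open they stand 13 mm farther back than shut.
Start: joints at [-1.237, 0.707, -0.028, 1.485, 0.022, 0.951, -0.075], TCP at [0.211, 0.535, 0.231] pointing down, gripper open.
Joint ranges: [-2.71, 2.71], [-0.32, 2.16], [-1.57, 1.52], [0, 2.45], [-1.46, 4.6], [0, 2.02], [-2.83, 2.83]. Speed limits (rad/s): [1.89, 1.89, 2.57, 2.57, 3.01, 3.01, 3.01].

### API

Orientations are given as a rotation vector (axis times angle).
In Python, from station import env gives the robot as it stands. The module is installed in compiled form; this text tells all that it offers.
- The arm moves only by the tool step_arm, never from a script. Its argument "deltas" is a list that holds one entry, the list of rows, each a list of 6 numbers: the shift along the world's x, y, z in cm, then the turn, a rotation vector about the world's x, y, z in rad. A call has 1 to 20 rows; each row shifts and turns the pose as measured when the row begins; what a row does not reach is not made up. A row lasts 1/10 s, in which the tool goes at most 50 mm and 8.59 degrees, less where a joint would pass 70% of its speed; a pose out of reach is approached as far as the arm can. A call with a gripper value outside its range is refused whole. "gripper" is the finger opening in cm, from 0 to 8.54, set as the call begins (left out, the last holds). The fingers move at their own pace and stop on an object; "squeeze" is the grip in N (left out, the last holds). Time passes only in rows, so rows that do not move let the fingers close. It gives the time, the measured TCP pose, the force and the opening at its end, in the units of the state.
- env.read_state(): the state, without advancing time (a new reading comes with each control period).
- env.get_image(name): name is "scene" or "side" or "wrist"; returns the picture (480x640x3 uint8, red, green, blue); there is no depth.
- env.camera_info(name): a dict with "camera_matrix" (3x3 intrinsics, pixels), "world_to_cam" (4x4, takes a point from world to camera coordinates); the wrist camera has in their place "hand_eye" (4x4, takes a point from camera to tool coordinates, whose origin is the TCP and whose axes are the flange's). Camera axes: x right, y down, z forward; pixel columns grow to the right and rows downward; lengths in m; the calibration is good to about 2 mm. A picture is of the moment at which its call begins: read the wrist's pose just before it. camera_info takes no time and is no camera call.
- env.hand_in(): hands the job in, once; it reports no verdict.
The state is a dict: "time": time; "joints": joint angles; "joint_vel": joint speeds; "effort": joint torques, N m; "position": TCP position; "tcp_rot": TCP orientation; "force": force on the tool from outside, world axes, zero at the start; "torque": the same for the moment, N m; "width": finger opening in m.
Only numpy, scipy, OpenCV 4.12 (cv2) and the standard library are available. Lean on these libraries where they do the work, as an engineer would, in place of code of your own. Each camera call takes 0.05 s, during which the arm holds its last target.

## Working session

There is one attempt and no reset: what is moved stays moved. The work goes in short steps, Python scripts to look and compute and a tool call to move; the robot and the scene stay as the last step left them, time stands still between calls to the robot, and variables do not carry over. Pictures are saved under pics/ and viewed, and the job is handed in when it is done.

Besides the shell and the picture viewer there is one more tool, called after ">>>" as name([rows], argument=value, ...), one row to a line, values as JSON. step_arm: Moves the arm, as the interface text tells. Its arguments: {"type":"object","properties":{"deltas":{"type":"array"},"gripper":{"type":"number"},"squeeze":{"type":"number"}},"required":["deltas"]}

```bash
mkdir -p pics; python3 - <<'E'
from station import env
import cv2,numpy as np
np.set_printoptions(precision=4,suppress=True)
s=env.read_state()
for k,v in s.items(): print(k,v)
print(env.hold_point_z)
for n in ["scene","side","wrist"]:
    im=env.get_image(n); cv2.imwrite(f"pics/{n}0.png",im[:,:,::-1]); 
    c=env.camera_info(n)
    for k,v in c.items(): print(n,k,np.array(v).tolist())
E
```

```text
time 0.0
joints [-1.2367  0.7071 -0.0276  1.485   0.022   0.9509 -0.0755]
joint_vel [ 0.0011  0.0009 -0.0003  0.0023  0.0005 -0.0017  0.0007]
effort [ -0.0006 -88.3198   1.2343 -23.617    0.0168   0.0064   0.    ]
position [0.2109 0.5346 0.2308]
tcp_rot [-0.5868 -3.0861  0.0017]
force [0.0944 0.4344 0.9897]
torque [ 0.0461 -0.0748  0.0416]
width 0.08542439737438784
0.0187
scene camera_matrix [[491.05452518575686, 0.0, 311.0375376278596], [0.0, 491.05452518575686, 236.0972690687721], [0.0, 0.0, 1.0]]
scene world_to_cam [[0.8115656096796263, -0.5840102739468098, 0.017124868171986853, -0.4815086436206687], [-0.37608037430528723, -0.5445992491459052, -0.7496500582886064, 0.2649584894092723], [0.4471295262535578, 0.6019498797693109, -0.6616128240882134, 0.7307487459594599], [0.0, 0.0, 0.0, 1.0]]
side camera_matrix [[612.9345567337313, 0.0, 310.2742297663224], [0.0, 612.9345567337313, 248.55213827713507], [0.0, 0.0, 1.0]]
side world_to_cam [[0.9503510351364871, -0.3105404271442781, -0.01993873426415447, -0.5779221532797462], [-0.20680733280521132, -0.582419833483773, -0.7861411226126825, 0.15558885714168397], [0.2325158857218187, 0.7512335060910045, -0.6177253291012234, 1.1762187042082826], [0.0, 0.0, 0.0, 1.0]]
wrist camera_matrix [[399.82957698930807, 0.0, 322.9705357554724], [0.0, 399.82957698930807, 243.9673791754737], [0.0, 0.0, 1.0]]
wrist hand_eye [[0.00048527840870955975, -0.9654296835221855, -0.2606631747660473, 0.06547615983354278], [0.9999998511295825, 0.0005335353086459771, -0.00011437168957579545, -0.0005271237583773791], [0.0002494908314724451, -0.2606630804589006, 0.9654297987114328, -0.14296461962243198], [0.0, 0.0, 0.0, 1.0]]
```

View pics/scene0.png

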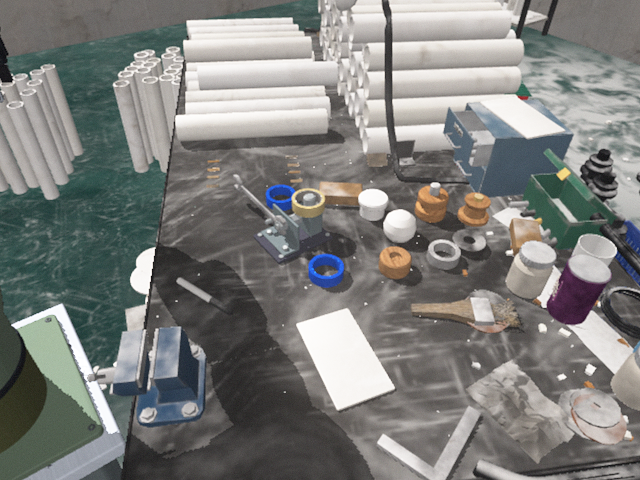

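View pics/side0.png

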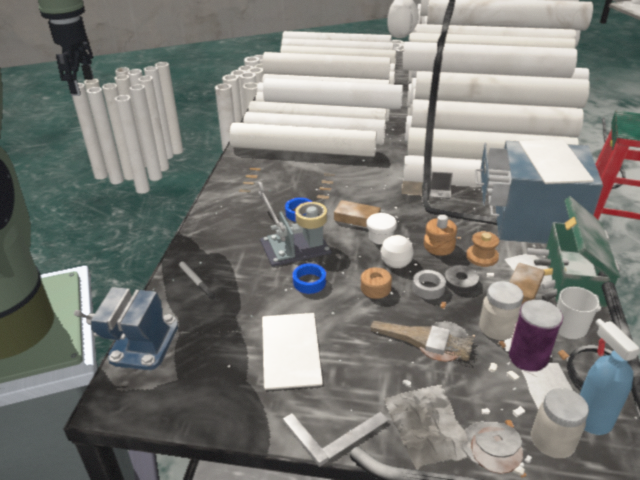

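View pics/wrist0.png

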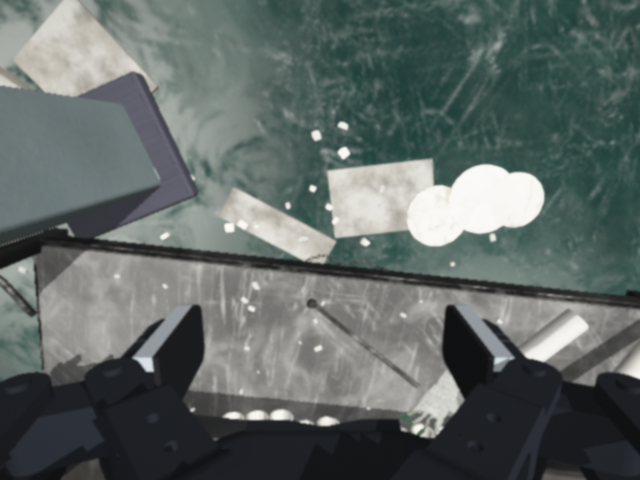

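The stand with the tan roll is at about (295,220) in the scene view and (300,230) in the side view. The tile is at (345,357) and (291,350). Two blue look-alike rolls sit on either side of the stand. I'll zoom in next.

```bash
python3 - <<'E'
import cv2
a=cv2.imread("pics/scene0.png");b=cv2.imread("pics/side0.png")
cv2.imwrite("pics/sc_z.png",cv2.resize(a[160:300,220:360],(784,784*140//140),interpolation=cv2.INTER_CUBIC)[:600])
cv2.imwrite("pics/si_z.png",cv2.resize(b[170:300,240:370],(598,598),interpolation=cv2.INTER_CUBIC))
E
```

```text
(no output)
```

View pics/sc_z.png

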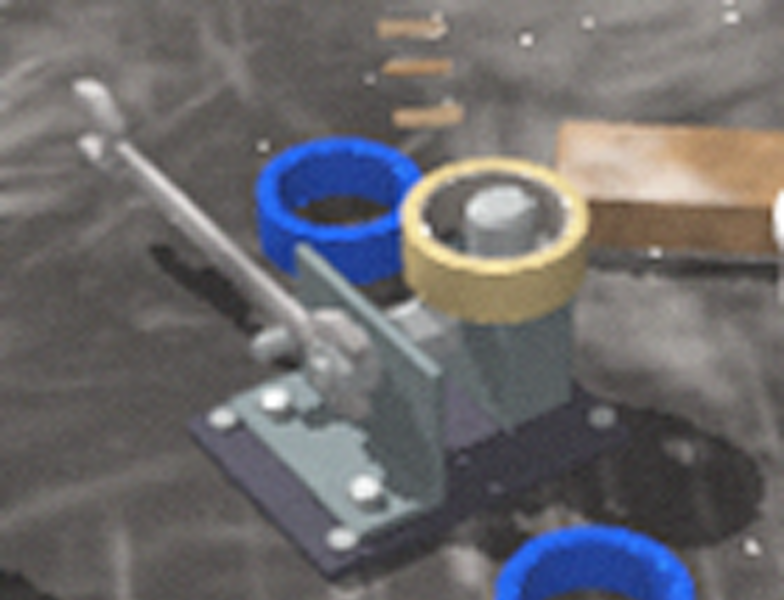

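View pics/si_z.png

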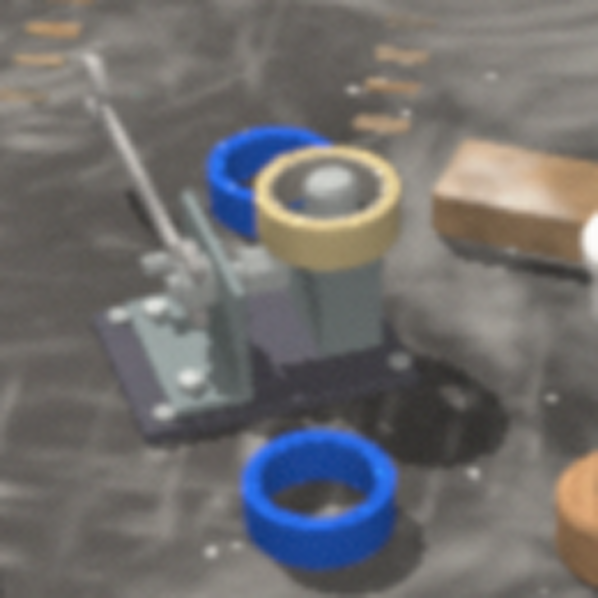

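```bash
cat > h.py <<'E'
from station import env
import cv2,numpy as np
from scipy.optimize import least_squares
from scipy.spatial.transform import Rotation as R
np.set_printoptions(precision=4,suppress=True)
def PM(n):
    c=env.camera_info(n); return np.array(c["camera_matrix"]),np.array(c["world_to_cam"])
def wristM(state):
    c=env.camera_info("wrist"); T=np.eye(4);T[:3,:3]=R.from_rotvec(state["tcp_rot"]).as_matrix();T[:3,3]=state["position"]
    return np.array(c["camera_matrix"]),np.linalg.inv(T@np.array(c["hand_eye"]))
def proj(KM,p):
    K,M=KM;p=np.atleast_2d(p);q=(p@M[:3,:3].T+M[:3,3])@K.T;return q[:,:2]/q[:,2:]
def tri(KM1,u1,KM2,u2):
    f=lambda x:np.r_[proj(KM1,x)[0]-u1,proj(KM2,x)[0]-u2]
    r=least_squares(f,[0.5,0,0.05]);return r.x,f(r.x)
def toW(pose,pts):
    x,y,z,a=pose;pts=np.atleast_2d(pts);c,s=np.cos(a),np.sin(a)
    return np.c_[x+c*pts[:,0]-s*pts[:,1],y+s*pts[:,0]+c*pts[:,1],z+pts[:,2]]
E
python3 - <<'E'
from h import *
S,D=PM("scene"),PM("side")
sc=np.array;k=lambda l:np.array(l,float)
zs=lambda l:k(l)/5.6+[220,160]
zd=lambda l:k(l)/4.6+[240,170]
names=["brN","brF","bFL","bFR","bBR","blk1","blk2","tip"]
m=k([[-3,-45,72],[-3,45,72],[-54,50,8],[-54,-50,8],[82,-50,8],[40,-26,8],[72,-26,8],[56,0,94]])/1000
us=zs([[438,370],[300,248],[190,425],[335,568],[630,430],[512,430],[572,400],[503,203]])
ud=zd([[243,298],[188,195],[97,322],[145,435],[425,375],[318,355],[383,345],[330,180]])
for n,a,b in zip(names,us,ud): x,r=tri(S,a,D,b);print(n,x,r)
f=lambda p:np.r_[(proj(S,toW(p,m))-us).ravel(),(proj(D,toW(p,m))-ud).ravel()]
best=min((least_squares(f,[0.55,0.1,0,a],loss='soft_l1') for a in np.arange(-3,3,.5)),key=lambda r:r.cost)
print(best.x,best.cost);print(f(best.x).reshape(2,-1,2))
p=best.x.copy()
print("bolt",toW(p,[.02,0,.05]),"spindle",toW(p,[.056,0,.094]))
ts=k([[297,324],[348,309],[394,388],[341,407]]);td=k([[263,316],[314,314],[321,385],[264,388]])
c=[]
for a,b in zip(ts,td): x,r=tri(S,a,D,b);c.append(x);print(x,r)
c=np.array(c);print(c.mean(0),np.linalg.norm(c-np.roll(c,-1,0),axis=1), np.degrees(np.arctan2(*(c[2]-c[1])[1::-1])))
# roll top ellipse centre
x,r=tri(S,zs([495,208]),D,zd([328,195]));print("rolltop",x,r)
s=env.read_state();print(s["time"])
E
```

```text
brN [0.5809 0.0283 0.0645] [-0.1662  1.2361  0.3951 -1.2791]
brF [0.5792 0.1154 0.0645] [-0.0893  0.8678  0.2391 -0.9028]
bFL [ 0.5312  0.1222 -0.0043] [-0.1778  1.1008  0.3911 -1.1264]
bFR [0.5275 0.0152 0.0078] [-0.2361  1.1986  0.4878 -1.2242]
bBR [ 0.6682  0.0259 -0.004 ] [-0.0716  0.5021  0.1601 -0.4999]
blk1 [0.6167 0.032  0.0174] [-0.0828  0.562   0.186  -0.5684]
blk2 [0.653  0.043  0.0061] [-0.0866  0.6333  0.1982 -0.6348]
tip [0.6352 0.0654 0.0924] [-0.0721  0.8547  0.2121 -0.8866]
[ 0.5823  0.0695 -0.005  -6.2694] 11.088705915673476
[[[ 0.5597  1.5151]
  [-0.0865  0.2433]
  [-0.9922  0.0397]
  [-0.504   1.6157]
  [ 0.3774 -0.0133]
  [-1.2654  1.4929]
  [ 0.0767  1.0702]
  [-0.2508  0.5259]]

 [[ 0.4487 -1.0873]
  [ 0.0788 -1.5453]
  [-0.9685 -2.5046]
  [ 0.8602 -0.615 ]
  [-0.4253 -1.2681]
  [ 1.1813  0.8549]
  [ 0.6939 -0.0662]
  [ 0.8944 -1.0263]]]
bolt [[0.6023 0.0697 0.045 ]] spindle [[0.6383 0.0702 0.089 ]]
[ 0.4704 -0.1281  0.0039] [-0.1133  0.3894  0.2139 -0.397 ]
[ 0.5671 -0.1511  0.0001] [-0.1704  0.6899  0.3263 -0.691 ]
[ 0.5253 -0.3177 -0.0023] [-0.4699  1.3729  0.8472 -1.3693]
[ 0.43   -0.301   0.0109] [-0.9017  2.2557  1.634  -2.2983]
[ 0.4982 -0.2245  0.0031] [0.0994 0.1718 0.0977 0.1777] -104.06006759636614
rolltop [0.6373 0.0735 0.0813] [-0.1764  2.0094  0.5065 -2.0762]
0.15
```

```bash
python3 - <<'E'
from h import *
s=env.read_state();M=R.from_rotvec(s["tcp_rot"]).as_matrix();print(M)
# want tool y along ±world y (yaw .0138)
for sg in (1,-1):
    y=sg*np.array([-.0138,1,0]);z=np.array([0,0,-1.]);x=np.cross(y,z);T=np.c_[x,y,z]
    print(sg,R.from_matrix(T@M.T).as_rotvec(),"cam dir",T[:,0])
E
```

```text
[[-0.9302  0.367  -0.0003]
 [ 0.367   0.9302 -0.0007]
 [-0.     -0.0007 -1.    ]]
1 [ 0.0007 -0.0001  0.3896] cam dir [-1.     -0.0138 -0.    ]
-1 [-0.0002 -0.001  -2.752 ] cam dir [1.     0.0138 0.    ]
```

>>> step_arm([
  [[2.5, -3.3, 0.2, 0, 0, 0.028], [2.5, -3.3, 0.2, 0, 0, 0.028], [2.5, -3.3, 0.2, 0, 0, 0.028], [2.5, -3.3, 0.2, 0, 0, 0.028], [2.5, -3.3, 0.2, 0, 0, 0.028], [2.5, -3.3, 0.2, 0, 0, 0.028], [2.5, -3.3, 0.2, 0, 0, 0.028], [2.5, -3.3, 0.2, 0, 0, 0.028], [2.5, -3.3, 0.2, 0, 0, 0.028], [2.5, -3.3, 0.2, 0, 0, 0.028], [2.5, -3.3, 0.2, 0, 0, 0.028], [2.5, -3.3, 0.2, 0, 0, 0.028], [2.5, -3.3, 0.2, 0, 0, 0.028], [2.5, -3.3, 0.2, 0, 0, 0.028]],
])

```text
time: 1.55
position: [0.5667, 0.0553, 0.2579]
tcp_rot: [0.064, -3.138, 0.004]
force: [-0.5, -0.1, 0.0]
width: 0.0855
```

```bash
cat >> h.py <<'E'
import json
def snap(tag):
    s=env.read_state();im=env.get_image("wrist");cv2.imwrite(f"pics/{tag}.png",im[:,:,::-1])
    json.dump({k:np.array(s[k]).tolist() for k in("position","tcp_rot")},open(f"pics/{tag}.json","w"))
    return s
def WM(tag):
    s=json.load(open(f"pics/{tag}.json"));return wristM(s)
E
python3 - <<'E'
from h import *
s=snap("w1");print(R.from_rotvec(s["tcp_rot"]).as_matrix())
P=[0.5823,0.0695,-.002,.0138]
pts=np.array([[-3,-45,72],[-3,45,72],[56,0,94],[20,0,50]])/1000
print(proj(WM("w1"),toW(P,pts)))
E
```

```text
[[-0.9992 -0.041  -0.0033]
 [-0.041   0.9992 -0.0027]
 [ 0.0034 -0.0025 -1.    ]]
[[287.3591 231.4246]
 [393.0984 234.3328]
 [338.5635 307.6704]
 [338.3421 251.7189]]
```

View pics/w1.png

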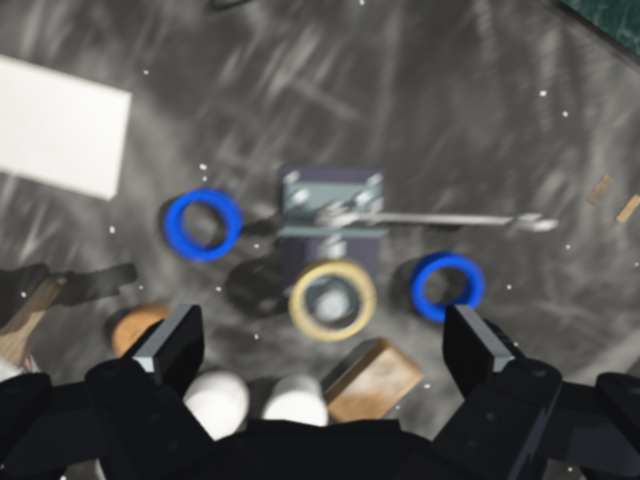

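>>> step_arm([
  [[-1, 1.5, -1.5, 0, 0, 0.01], [-1, 1.5, -1.5, 0, 0, 0.01], [-1, 1.0, -1.0, 0, 0, 0.01], [0, 0, 0, 0, 0, 0]],
])

```text
time: 2.0
position: [0.5399, 0.0856, 0.2152]
tcp_rot: [0.095, -3.137, 0.011]
force: [0.5, 0.2, 0.6]
width: 0.0855
```

```bash
python3 - <<'E'
from h import *
s=snap("w2");print(s["position"],R.from_rotvec(s["tcp_rot"]).as_matrix())
for t,(x0,y0,w,h) in {"w1":(250,150,160,200),"w2":(200,150,240,180)}.items():
    im=cv2.imread(f"pics/{t}.png"); k=3 if t=="w1" else 3
    cv2.imwrite(f"pics/{t}z.png",cv2.resize(im[y0:y0+h,x0:x0+w],None,fx=k,fy=k,interpolation=cv2.INTER_CUBIC))
E
```

```text
[0.5399 0.0856 0.2152] [[-0.9981 -0.0608 -0.0027]
 [-0.0608  0.9981 -0.0074]
 [ 0.0031 -0.0072 -1.    ]]
```

View pics/w2.png

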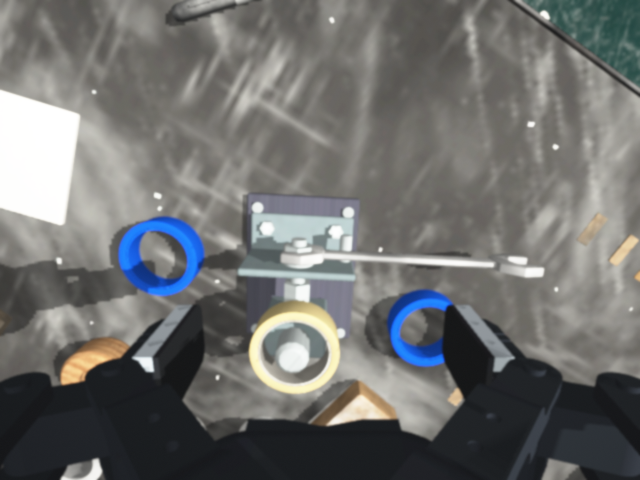

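View pics/w1z.png

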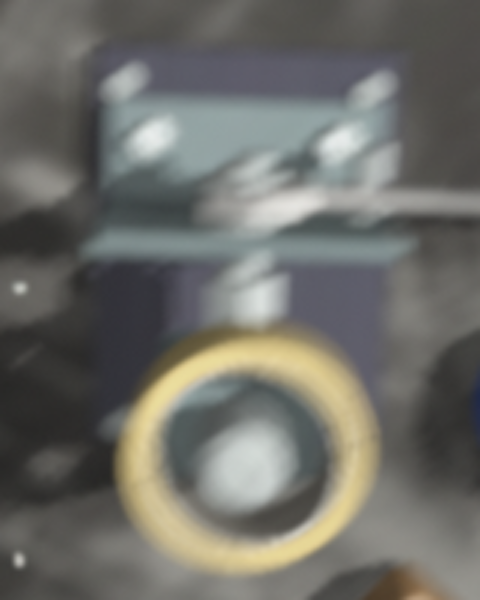

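View pics/w2z.png

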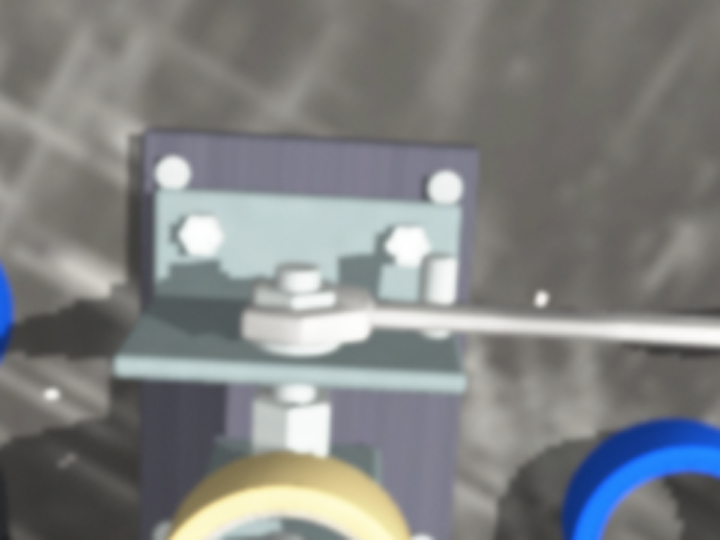

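```bash
python3 - <<'E'
from h import *
S,D,W=PM("scene"),PM("side"),WM("w2")
k=lambda l:np.array(l,float)
m=k([[-54,-50,8],[-54,50,8],[-6,-45,72],[-6,45,72],[0,-45,72],[0,45,72],[56,0,94],[10,0,61.5]])/1000
uw=np.r_[k([[148,130],[477,150],[117,357],[466,372],[117,376],[465,390]])/3+[200,150],[[292,356]],k([[294,401]])/3+[200,150]]
f=lambda p:(proj(W,toW(p,m))-uw).ravel()
r=least_squares(f,[.58,.07,0,0],loss='soft_l1');print(r.x,r.cost);print(f(r.x).reshape(-1,2))
J=r.jac;print("sd",np.sqrt(np.diag(np.linalg.inv(J.T@J))))
g=lambda p:f([p[0],p[1],0,p[2]])
r2=least_squares(g,[.58,.07,0],loss='soft_l1');print(r2.x,r2.cost)
for p in (r.x,np.r_[r2.x[:2],0,r2.x[2]]):
  print("bolt",toW(p,[.02,0,.05]),"sp",toW(p,[.056,0,.094]))
  for a,b in ((S,[[309.8,196.3]]),(D,[[311.7,209.1]])): print(proj(a,toW(p,[.056,0,.094]))-b)
# roll ellipse in w2: top rim yellow
im=cv2.imread("pics/w2.png");hsv=cv2.cvtColor(im,cv2.COLOR_BGR2HSV)
mask=cv2.inRange(hsv,(18,60,90),(35,255,255));mask[:, :230]=0;mask[:,350:]=0;mask[400:]=0;mask[:290]=0
c=max(cv2.findContours(mask,cv2.RETR_EXTERNAL,cv2.CHAIN_APPROX_NONE)[0],key=cv2.contourArea)
print(cv2.fitEllipse(cv2.convexHull(c)),cv2.boundingRect(c))
P=np.r_[r2.x[:2],0,r2.x[2]]
t=np.linspace(0,2*np.pi,60)
for z in(.088,.064):
  e=proj(W,toW(P,np.c_[.056+.034*np.cos(t),.034*np.sin(t),z+0*t]));print(z,e.min(0),e.max(0))
E
```

```text
[ 0.5816  0.0662 -0.0083  0.0094] 3.265250114071712
[[-0.7658  0.6675]
 [ 0.5083 -0.1423]
 [ 0.3737 -1.6886]
 [-0.1945 -0.723 ]
 [ 0.3885 -0.714 ]
 [-0.4192  0.541 ]
 [ 0.4563  0.5267]
 [-0.4946  1.146 ]]
sd [0.0007 0.0003 0.0018 0.0074]
[0.5792 0.0666 0.0122] 11.464879083719858
bolt [[0.6016 0.0664 0.0417]] sp [[0.6376 0.0667 0.0857]]
[[0.4939 2.7465]]
[[1.1872 1.1992]]
bolt [[0.5992 0.0669 0.05  ]] sp [[0.6352 0.0673 0.094 ]]
[[-0.6086 -0.2703]]
[[-0.0645 -1.9224]]
((293.60455322265625, 346.2796936035156), (88.5433578491211, 93.73284149169922), 38.02388000488281) (248, 301, 92, 92)
0.088 [248.1969 313.858 ] [338.0757 394.2993]
0.064 [253.7302 300.9382] [337.2   376.476]
```

>>> step_arm([
  [[2, -0.4, -1.5, 0.003, -0.001, -0.012], [2, -0.4, -1.5, 0.003, -0.001, -0.012], [2, -0.4, -1.5, 0.002, -0.001, -0.012], [2, -0.4, -1.5, 0, 0, -0.012], [1.6, -0.2, -1.5, 0, 0, 0], [0, 0, 0, 0, 0, 0]],
])

```text
time: 2.65
position: [0.6441, 0.0617, 0.1415]
tcp_rot: [-0.008, 3.134, -0.002]
force: [-0.7, -0.1, -0.2]
width: 0.0854
```

```bash
python3 - <<'E'
from h import *
s=snap("w3");print(s["position"],R.from_rotvec(s["tcp_rot"]).as_matrix())
im=env.get_image("side");im2=env.get_image("scene")
a=cv2.resize(im[120:290,240:400],None,fx=2.5,fy=2.5,interpolation=cv2.INTER_CUBIC)
b=cv2.resize(im2[120:290,240:400],None,fx=2.5,fy=2.5,interpolation=cv2.INTER_CUBIC)
cv2.imwrite("pics/c3.png",np.hstack([a,b])[:,:,::-1])
E
```

```text
[0.6441 0.0617 0.1415] [[-1.     -0.0048  0.0073]
 [-0.0048  1.     -0.0014]
 [-0.0073 -0.0014 -1.    ]]
```

View pics/w3.png

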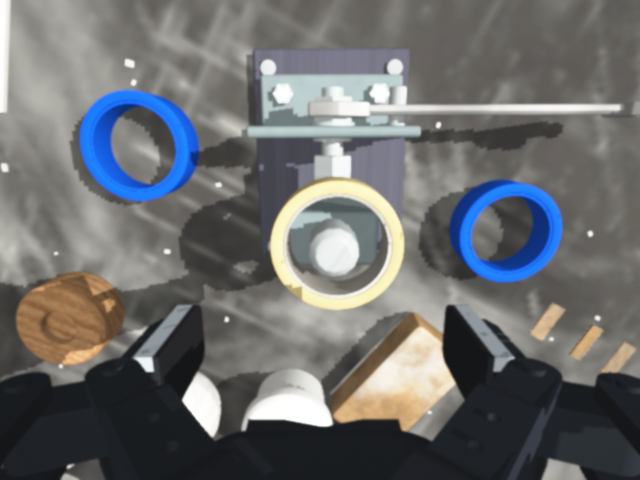

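View pics/c3.png

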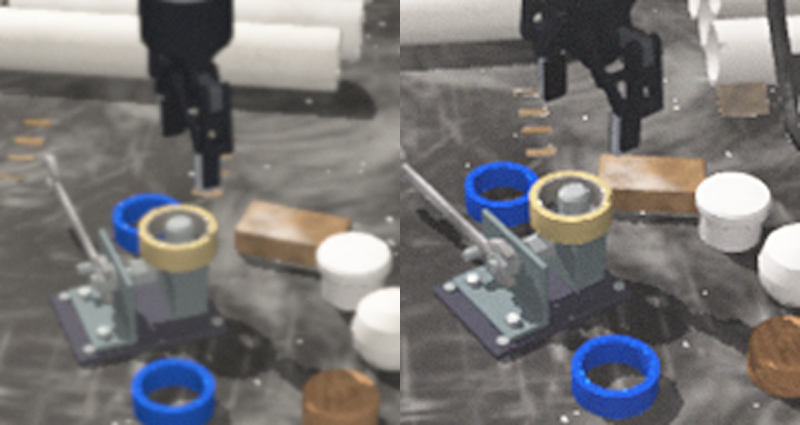

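```bash
python3 - <<'E'
from h import *
S,D,W,W3=PM("scene"),PM("side"),WM("w2"),WM("w3")
k=lambda l:np.array(l,float)
m=k([[-54,-50,8],[-54,50,8],[-6,-45,72],[-6,45,72],[0,-45,72],[0,45,72],[56,0,94],[10,0,61.5]])/1000
uw=np.r_[k([[148,130],[477,150],[117,357],[466,372],[117,376],[465,390]])/3+[200,150],[[292,356]],k([[294,401]])/3+[200,150]]
m3=k([[-54,-50,8],[-54,50,8],[-3,-45,72],[-3,45,72],[56,0,94],[10,0,61.5]])/1000
u3=k([[254,51],[409,49],[244,132],[421,131],[334,251],[333,155]])
f=lambda p:np.r_[(proj(W,toW(p,m))-uw).ravel(),(proj(W3,toW(p,m3))-u3).ravel()]
r=least_squares(f,[.58,.07,0,0],loss='soft_l1');print(r.x,r.cost);print(f(r.x).reshape(-1,2))
p=r.x
print("bolt",toW(p,[.02,0,.05]),"sp",toW(p,[.056,0,.094]))
print("tip tri",tri(W,[292,356],W3,[334,251]), "w2+scene",tri(W,[292,356],S,[309.8,196.3]),"w3+scene",tri(W3,[334,251],S,[309.8,196.3]),"w3 side",tri(W3,[334,251],D,[311.7,209.1]))
im=cv2.imread("pics/w3.png");hsv=cv2.cvtColor(im,cv2.COLOR_BGR2HSV)
mask=cv2.inRange(hsv,(18,60,90),(35,255,255));mask[:, :230]=0;mask[:,420:]=0;mask[312:]=0;mask[:160]=0
c=max(cv2.findContours(mask,cv2.RETR_EXTERNAL,cv2.CHAIN_APPROX_NONE)[0],key=cv2.contourArea)
print(cv2.boundingRect(c))
t=np.linspace(0,2*np.pi,90)
def g(q):
  out=[]
  for KM,bb in((W,(248,301,340,393)),(W3,np.r_[cv2.boundingRect(c)[:2],np.add(cv2.boundingRect(c)[:2],cv2.boundingRect(c)[2:])])):
    e=np.vstack([proj(KM,np.c_[q[0]+.034*np.cos(t),q[1]+.034*np.sin(t),q[2]+z+0*t]) for z in(.012,-.012)])
    out+=list(e.min(0)-bb[:2])+list(e.max(0)-bb[2:])
  return np.array(out)
r=least_squares(g,[.637,.067,.076]);print("roll",r.x,r.fun)
E
```

```text
[ 0.5798  0.0662 -0.0048  0.0106] 11.915519934583674
[[-1.533  -0.8013]
 [ 0.944  -1.6802]
 [-0.5625 -2.4841]
 [ 0.3258 -1.5748]
 [-0.5332 -1.4141]
 [ 0.1009 -0.215 ]
 [ 0.2786  0.7939]
 [-0.6676  0.5344]
 [-0.4422 -0.8394]
 [ 0.2618  0.2239]
 [ 3.5546  0.4071]
 [-1.0868  0.4579]
 [ 0.5401  1.2863]
 [ 0.1772  1.2476]]
bolt [[0.5998 0.0664 0.0452]] sp [[0.6358 0.0668 0.0892]]
tip tri (array([0.6351, 0.0665, 0.0892]), array([-0.0435, -0.0164,  0.0299,  0.0094])) w2+scene (array([0.6337, 0.0667, 0.0923]), array([-0.0945,  0.4536, -1.0191,  0.8211])) w3+scene (array([0.6339, 0.0663, 0.0938]), array([-0.0903,  0.1978, -0.8462,  0.2593])) w3 side (array([0.635 , 0.0665, 0.0896]), array([ 0.0008, -0.0076,  0.0301, -0.0116]))
(270, 177, 116, 132)
roll [0.638  0.0648 0.066 ] [-0.6666 -1.9135 -5.7292 -3.5528 -3.084   4.2524  7.6529 -0.6272]
```

```bash
python3 - <<'E'
from h import *
W,W3=WM("w2"),WM("w3")
t=np.linspace(0,2*np.pi,90)
def g(q):
  out=[]
  for KM,bb in((W,(248,301,340,393)),(W3,np.array((270,177,405,309)))):
    e=np.vstack([proj(KM,np.c_[q[0]+.034*np.cos(t),q[1]+.034*np.sin(t),q[2]+z+0*t]) for z in(.012,-.012)])
    out+=list(e.min(0)-bb[:2])+list(e.max(0)-bb[2:])
  return np.array(out)
r=least_squares(g,[.637,.067,.076]);print("roll",r.x,r.fun)
E
```

```text
roll [0.634  0.0682 0.0768] [ 1.151  -1.0373 -0.6292  0.653   0.3966 -0.7904 -0.735   1.0441]
```

>>> step_arm([
  [[-0.9, 0.6, 0, 0.001, 0.006, 0.01], [0, 0, 0, 0, 0, 0.005], [0, 0, -2, 0, 0, 0], [0, 0, -2, 0, 0, 0], [0, 0, -1.5, 0, 0, 0], [0, 0, 0, 0, 0, 0]],
])

```text
time: 3.4
position: [0.633, 0.0708, 0.0929]
tcp_rot: [-0.04, 3.132, 0.003]
force: [0.4, 0.7, 1.1]
width: 0.0856
```

```bash
python3 - <<'E'
from h import *
s=snap("w4");print(s["position"],R.from_rotvec(s["tcp_rot"]).as_matrix())
im=env.get_image("side");im2=env.get_image("scene")
a=cv2.resize(im[120:290,240:400],None,fx=2.5,fy=2.5,interpolation=cv2.INTER_CUBIC)
b=cv2.resize(im2[120:290,240:400],None,fx=2.5,fy=2.5,interpolation=cv2.INTER_CUBIC)
cv2.imwrite("pics/c4.png",np.hstack([a,b])[:,:,::-1])
E
```

```text
[0.633  0.0708 0.0929] [[-0.9996 -0.0257  0.009 ]
 [-0.0257  0.9997  0.0018]
 [-0.009   0.0016 -1.    ]]
```

View pics/w4.png

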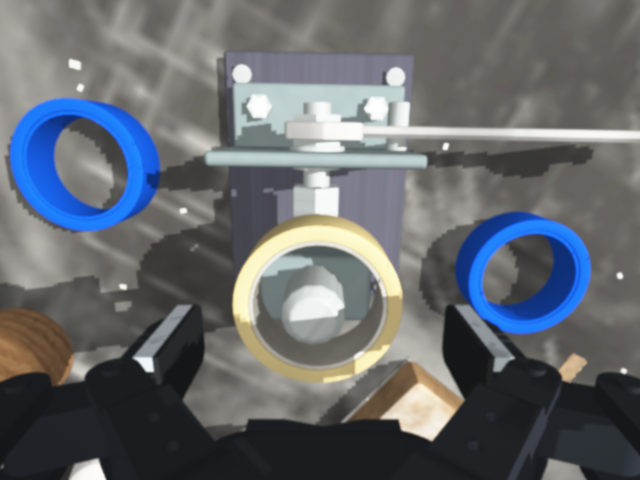

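View pics/c4.png

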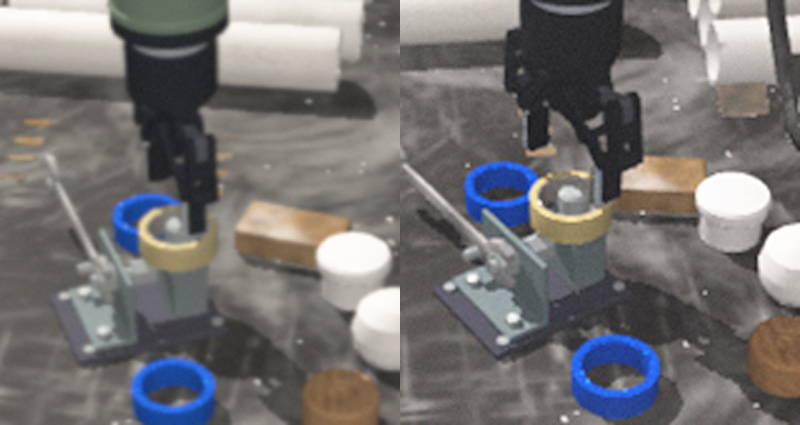

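```bash
python3 - <<'E'
from h import *
for n in("side","scene"):
  K=PM(n)
  for z in (.083,.093,.103,.113):
    print(n,z,[( (proj(K,[.633+dx,.0708-.0427-dy,z])[0]-[240,120])*2.5).round(0).tolist() for dx,dy in((-.011,0),(.011,0),(-.011,.012),(.011,.012))])
E
```

```text
side 0.083 [[179.0, 256.0], [204.0, 251.0], [184.0, 264.0], [208.0, 259.0]]
side 0.093 [[179.0, 247.0], [204.0, 242.0], [183.0, 255.0], [208.0, 249.0]]
side 0.103 [[179.0, 237.0], [204.0, 232.0], [183.0, 245.0], [208.0, 240.0]]
side 0.113 [[178.0, 227.0], [203.0, 222.0], [183.0, 235.0], [208.0, 230.0]]
scene 0.083 [[188.0, 231.0], [210.0, 222.0], [197.0, 239.0], [219.0, 229.0]]
scene 0.093 [[188.0, 222.0], [211.0, 212.0], [197.0, 229.0], [220.0, 219.0]]
scene 0.103 [[189.0, 211.0], [211.0, 202.0], [198.0, 219.0], [220.0, 209.0]]
scene 0.113 [[189.0, 201.0], [212.0, 192.0], [198.0, 209.0], [221.0, 199.0]]
```

>>> step_arm([
  [[0.15, -0.26, 0, -0.002, 0.008, -0.012], [0, 0, -1.5, 0, 0, 0], [0, 0, -1.5, 0, 0, 0], [0, 0, -0.5, 0, 0, 0], [0, 0, 0, 0, 0, 0]],
])

```text
time: 4.05
position: [0.6365, 0.068, 0.0596]
tcp_rot: [-0.018, 3.136, 0.0]
force: [-0.4, -0.9, 0.5]
width: 0.0853
```

Now I'll close gently on the roll.

>>> step_arm([
  [[-0.1, 0, -0.2, 0, 0, 0], [0, 0, 0, 0, 0, 0], [0, 0, 0, 0, 0, 0], [0, 0, 0, 0, 0, 0], [0, 0, 0, 0, 0, 0], [0, 0, 0, 0, 0, 0], [0, 0, 0, 0, 0, 0], [0, 0, 0, 0, 0, 0]],
], gripper=6.2, squeeze=30)

```text
time: 4.85
position: [0.6357, 0.0681, 0.0582]
tcp_rot: [-0.018, 3.135, 0.0]
force: [-0.0, 0.1, -2.8]
width: 0.0666
```

```bash
cat >> h.py <<'E'
def snapc(tag,x0=240,y0=120,w=160,h=170,k=2.5):
    s=snap("w"+tag);print(s["time"],s["position"],s["force"],s["width"]);print(R.from_rotvec(s["tcp_rot"]).as_matrix())
    o=[cv2.resize(env.get_image(n)[y0:y0+h,x0:x0+w],None,fx=k,fy=k,interpolation=cv2.INTER_CUBIC) for n in("side","scene")]
    cv2.imwrite(f"pics/c{tag}.png",np.hstack(o)[:,:,::-1])
E
python3 -c "
from h import *
snapc('5')"
```

```text
4.85 [0.6357 0.0681 0.0582] [-0.0009  0.0953 -2.7501] 0.06663546475391684
[[-0.9999 -0.0116  0.0064]
 [-0.0116  0.9999  0.0003]
 [-0.0064  0.0002 -1.    ]]
```

View pics/w5.png

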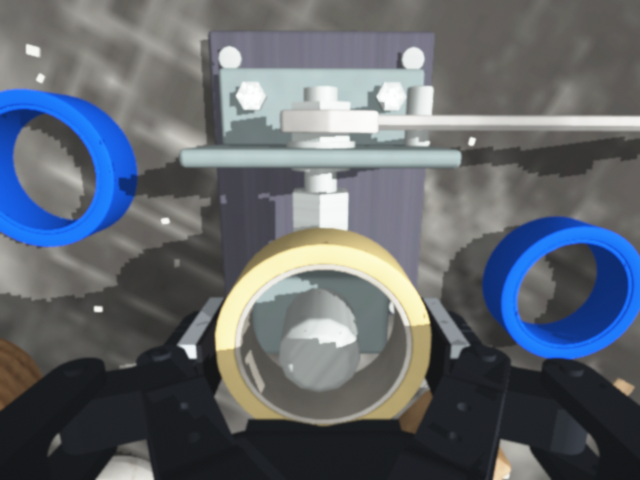

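View pics/c5.png

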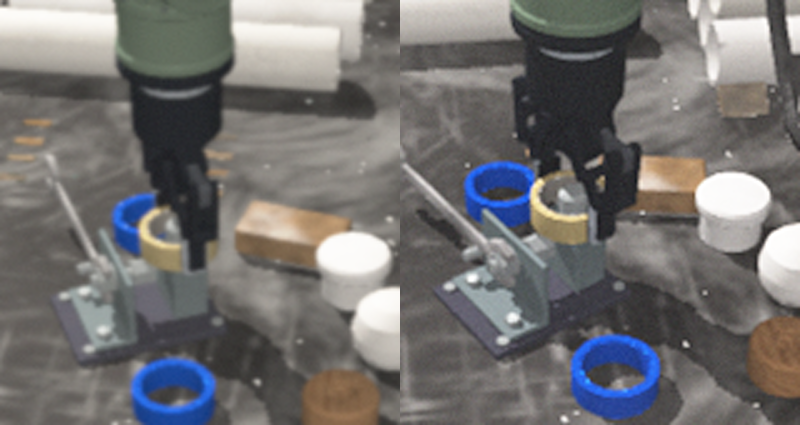

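>>> step_arm([
  [[0, 0, 1.0, 0, 0, 0], [0, 0, 1.2, 0, 0, 0], [0, 0, 1.5, 0, 0, 0], [0, 0, 2, 0, 0, 0], [0, 0, 2, 0, 0, 0], [0, 0, 2, 0, 0, 0], [0, 0, 0, 0, 0, 0]],
])

```text
time: 5.7
position: [0.6358, 0.0682, 0.165]
tcp_rot: [-0.018, 3.132, 0.001]
force: [0.0, -0.1, -0.6]
width: 0.0668
```

```bash
python3 -c "
from h import *
snapc('6')"
```

```text
5.7 [0.6358 0.0682 0.165 ] [ 0.0132 -0.0523 -0.606 ] 0.06683240050922133
[[-0.9999 -0.0118  0.0094]
 [-0.0118  0.9999  0.001 ]
 [-0.0094  0.0008 -1.    ]]
```

View pics/c6.png

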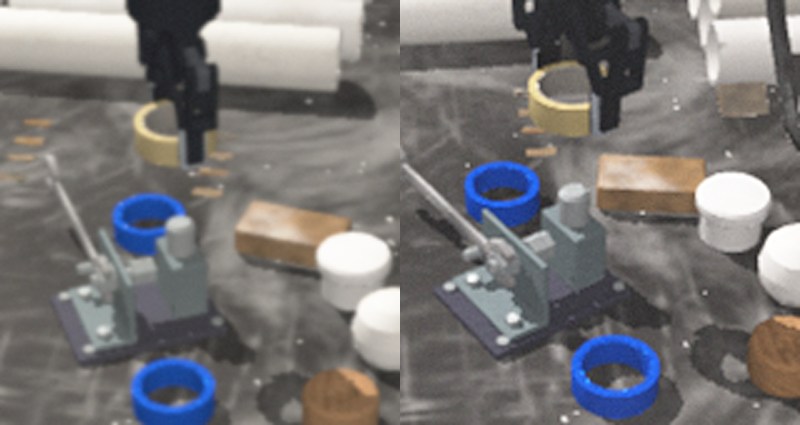

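View pics/w6.png

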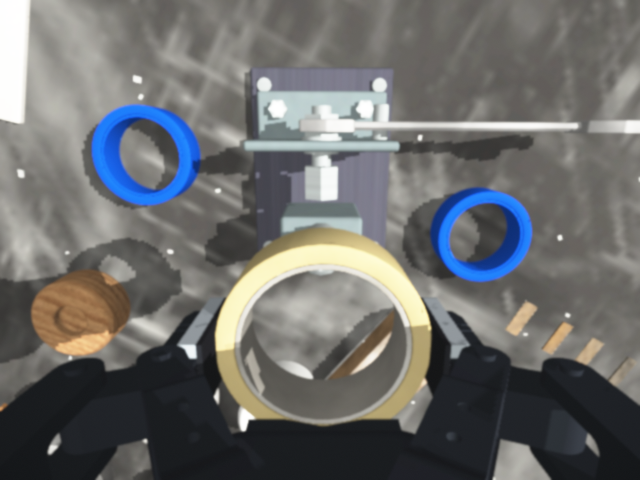

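>>> step_arm([
  [[-1.0, -2.0, 0, 0, 0.005, 0], [-1.4, -3.0, 0, 0, 0, 0], [-1.4, -3.0, 0, 0, 0, 0], [-1.4, -3.0, 0, 0, 0, 0], [-1.4, -3.0, 0, 0, 0, 0], [-1.4, -3.0, 0, 0, 0, 0], [-1.4, -3.0, 0, 0, 0, 0], [-1.4, -3.0, 0, 0, 0, 0], [-1.0, -2.0, 0, 0, 0, 0], [0, 0, 0, 0, 0, 0]],
])

```text
time: 6.85
position: [0.5056, -0.1895, 0.1527]
tcp_rot: [0.022, -3.126, -0.005]
force: [0.8, 0.8, -1.0]
width: 0.067
```

```bash
python3 - <<'E'
from h import *
snapc('7',230,170,170,240,2.3)
S,D=PM("scene"),PM("side");k=lambda l:np.array(l,float)
ts=k([[297,324],[348,309],[394,388],[341,407]]);td=k([[263,316],[314,314],[321,385],[264,388]])
m=k([[-50,87.5,6],[50,87.5,6],[50,-87.5,6],[-50,-87.5,6]])/1000
f=lambda p:np.r_[(proj(S,toW(np.r_[p[:2],0,p[2]],m))-ts).ravel(),(proj(D,toW(np.r_[p[:2],0,p[2]],m))-td).ravel()]
r=least_squares(f,[.5,-.22,-.2]);print(r.x,r.fun)
P=np.r_[r.x[:2],0,r.x[2]]
print(proj(WM("w7"),toW(P,m)))
E
```

```text
6.85 [ 0.5056 -0.1895  0.1527] [ 0.8141  0.81   -1.041 ] 0.06700352298089923
[[-0.9998 -0.0143 -0.015 ]
 [-0.0143  0.9999  0.0029]
 [ 0.015   0.0032 -0.9999]]
[ 0.4972 -0.226  -0.2403] [-0.2485  0.2438  0.4883 -0.6763  2.2981  0.9851 -3.0307  3.6945 -0.2048
 -0.7268  0.3585 -2.1999  1.5867 -2.2469  0.2971 -0.9994]
[[407.5132 182.9668]
 [368.8306 307.5681]
 [145.7819 253.3744]
 [166.9795 118.9975]]
```

View pics/w7.png

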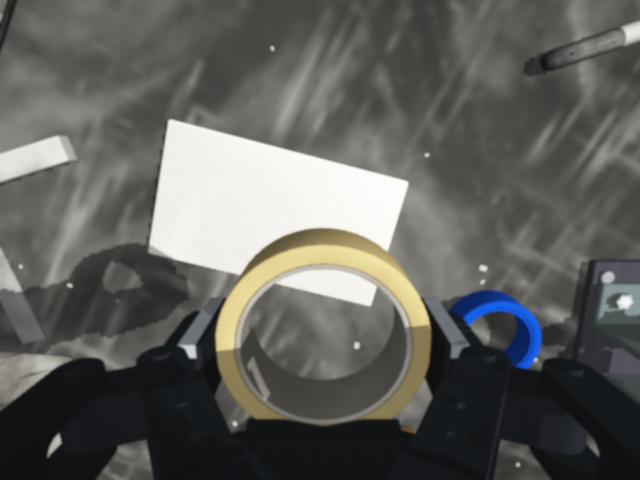

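View pics/c7.png

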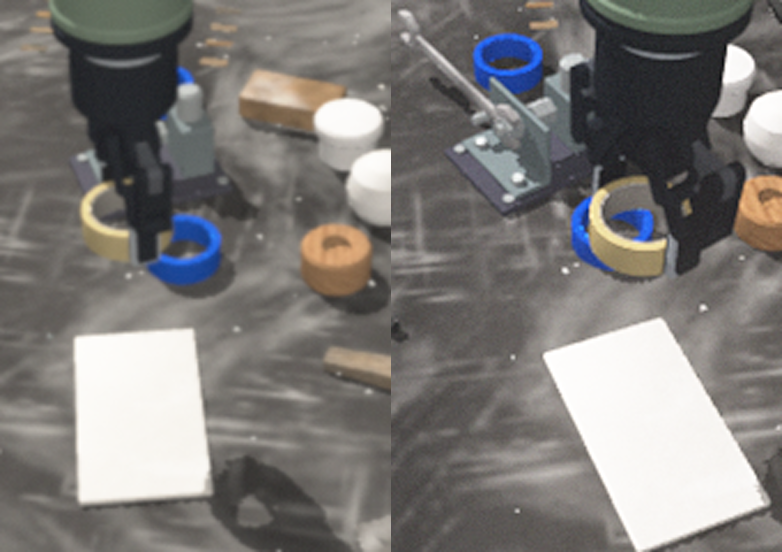

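>>> step_arm([
  [[-0.4, -1.8, -1.0, -0.003, -0.008, 0], [-0.4, -1.8, -2, 0, -0.007, 0], [0, 0, -2.5, 0, 0, 0], [0, 0, -2.5, 0, 0, 0], [0, 0, -2.5, 0, 0, 0], [0, 0, -1.0, 0, 0, 0], [0, 0, 0, 0, 0, 0]],
])

```text
time: 7.7
position: [0.5035, -0.2145, 0.0335]
tcp_rot: [-0.047, 3.136, 0.007]
force: [-0.5, 0.7, -0.3]
width: 0.0669
```

```bash
python3 - <<'E'
from h import *
snapc('8',230,170,170,240,2.3)
E
```

```text
7.7 [ 0.5035 -0.2145  0.0335] [-0.5449  0.7051 -0.3231] 0.06689627008903076
[[-0.9995 -0.0303  0.005 ]
 [-0.0302  0.9995  0.0049]
 [-0.0051  0.0047 -1.    ]]
```

View pics/c8.png

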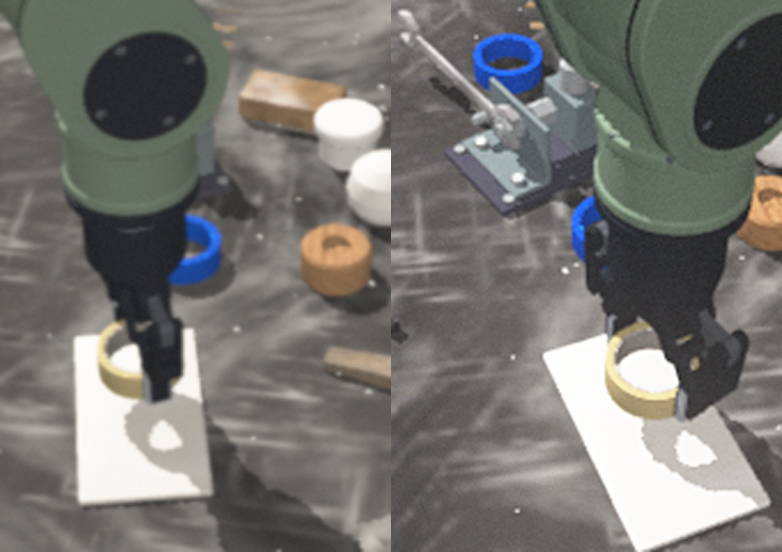

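>>> step_arm([
  [[-0.5, -1.0, -0.8, -0.004, 0.004, 0], [0, 0, -0.8, 0, 0, 0], [0, 0, -0.8, 0, 0, 0], [0, 0, 0, 0, 0, 0]],
])

```text
time: 8.25
position: [0.4995, -0.2272, 0.0114]
tcp_rot: [-0.045, 3.135, -0.004]
force: [0.2, 0.2, -0.9]
width: 0.0667
```

>>> step_arm([
  [[0, 0, -0.4, 0, 0.004, 0], [0, 0, -0.3, 0, 0, 0], [0, 0, -0.2, 0, 0, 0]],
])

```text
time: 8.55
position: [0.4997, -0.227, 0.0018]
tcp_rot: [-0.045, 3.139, -0.003]
force: [0.4, -0.3, -1.2]
width: 0.0671
```

```bash
python3 - <<'E'
from h import *
snapc('9',250,290,110,120,3.5)
E
```

```text
8.55 [ 0.4997 -0.227   0.0018] [ 0.3727 -0.3244 -1.1879] 0.0671364996868919
[[-0.9996 -0.0287  0.002 ]
 [-0.0287  0.9996 -0.0021]
 [-0.0019 -0.0021 -1.    ]]
```

View pics/c9.png

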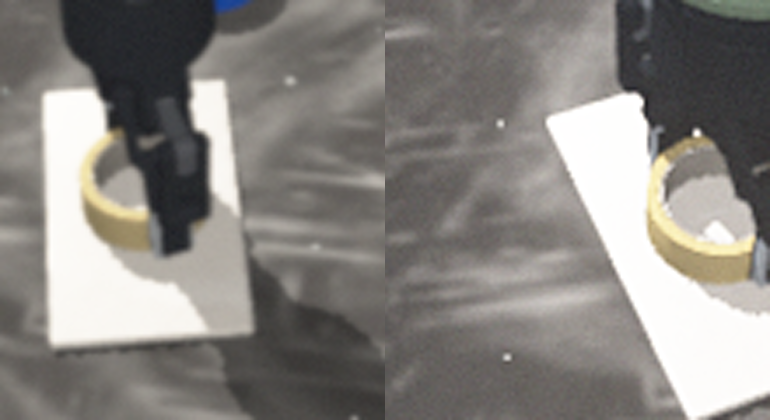

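>>> step_arm([
  [[0, 0, -0.15, 0, 0, 0], [0, 0, -0.1, 0, 0, 0]],
])

```text
time: 8.9
position: [0.4998, -0.2271, -0.0003]
tcp_rot: [-0.045, 3.139, -0.004]
force: [1.1, 0.3, -2.4]
width: 0.0672
```

>>> step_arm([
  [[0, 0, -0.12, 0, 0, 0], [0, 0, -0.1, 0, 0, 0]],
])

```text
time: 9.1
position: [0.5, -0.2271, -0.0007]
tcp_rot: [-0.045, 3.138, -0.005]
force: [-7.3, 2.5, 34.1]
width: 0.0669
```

>>> step_arm([
  [[0, 0, 0.08, 0, 0, 0], [0, 0, 0, 0, 0, 0]],
])

```text
time: 9.3
position: [0.5002, -0.2272, 0.0006]
tcp_rot: [-0.045, 3.137, -0.005]
force: [0.5, -0.0, -0.9]
width: 0.067
```

>>> step_arm([
  [[0, 0, 0, 0, 0, 0], [0, 0, 0, 0, 0, 0], [0, 0, 0, 0, 0, 0], [0, 0, 0, 0, 0, 0], [0, 0, 0, 0, 0, 0], [0, 0, 0, 0, 0, 0]],
], gripper=8.5)

```text
time: 9.9
position: [0.5002, -0.2272, 0.0003]
tcp_rot: [-0.045, 3.137, -0.005]
force: [-0.1, 0.7, 0.4]
width: 0.0853
```

```bash
python3 - <<'E'
from h import *
snapc('10',250,290,110,120,3.5)
E
```

```text
9.9 [ 0.5002 -0.2272  0.0003] [-0.0654  0.6506  0.3957] 0.08527552445324747
[[-0.9996 -0.0285  0.0039]
 [-0.0286  0.9996 -0.0032]
 [-0.0038 -0.0034 -1.    ]]
```

View pics/w10.png

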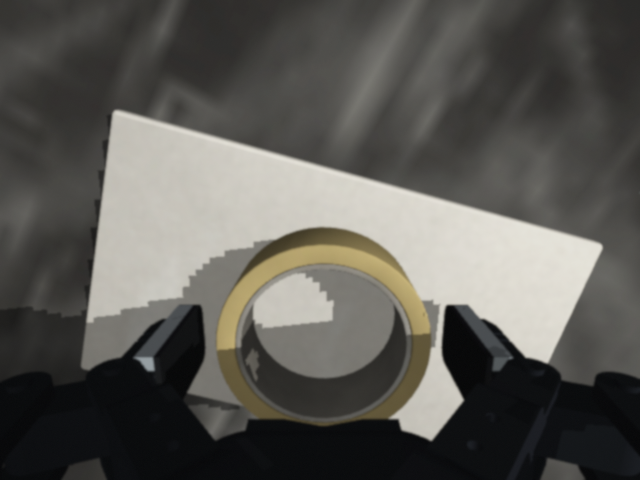

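>>> step_arm([
  [[0, 0, 2, 0, 0, 0], [0, 0, 3, 0, 0, 0], [0, 0, 3, 0, 0, 0], [0, 0, 4, 0, 0, 0], [0, 0, 4, 0, 0, 0], [1, 3, 0, 0, 0, 0], [1, 3, 0, 0, 0, 0], [1, 3, 0, 0, 0, 0], [1, 3, 0, 0, 0, 0], [1, 3, 0, 0, 0, 0], [1, 3, 0, 0, 0, 0], [1, 3, 0, 0, 0, 0], [1, 3, 0, 0, 0, 0], [1, 3, 0, 0, 0, 0], [0, 0, 0, 0, 0, 0]],
])

```text
time: 11.55
position: [0.5903, 0.0538, 0.1675]
tcp_rot: [-0.041, 3.137, -0.004]
force: [-0.7, -1.0, 0.0]
width: 0.0849
```

```bash
python3 - <<'E'
from h import *
snapc('11',230,160,170,240,2.3)
E
```

```text
11.55 [0.5903 0.0538 0.1675] [-0.6785 -0.9784  0.0126] 0.08487181445249667
[[-0.9997 -0.0258  0.0043]
 [-0.0258  0.9997 -0.0028]
 [-0.0042 -0.0029 -1.    ]]
```

View pics/w11.png

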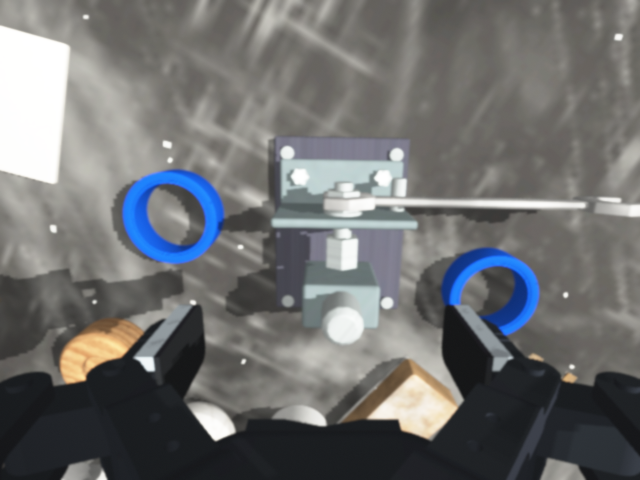

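View pics/c11.png

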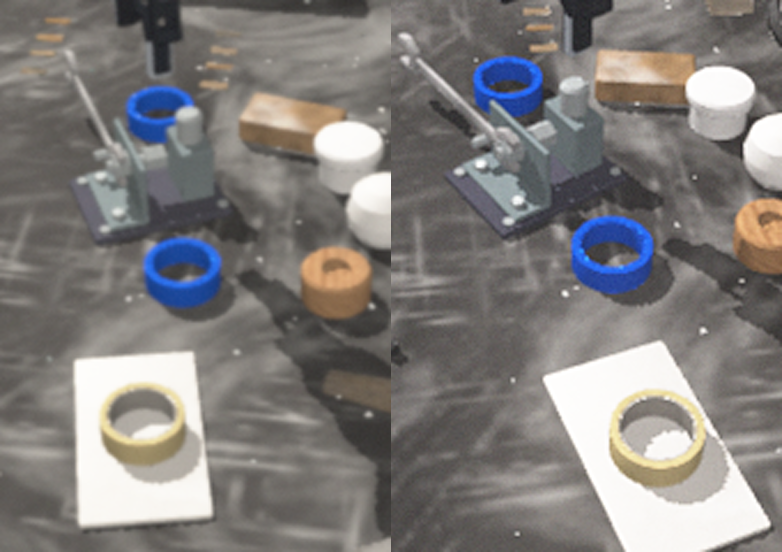

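The roll lies flat at the middle of the tile. Now I'll refine the stand's pose from this clear wrist view.

```bash
python3 - <<'E'
import cv2
im=cv2.imread("pics/w11.png");cv2.imwrite("pics/w11z.png",cv2.resize(im[195:345,260:420],None,fx=4,fy=4,interpolation=cv2.INTER_CUBIC))
E
```

```text
(no output)
```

View pics/w11z.png

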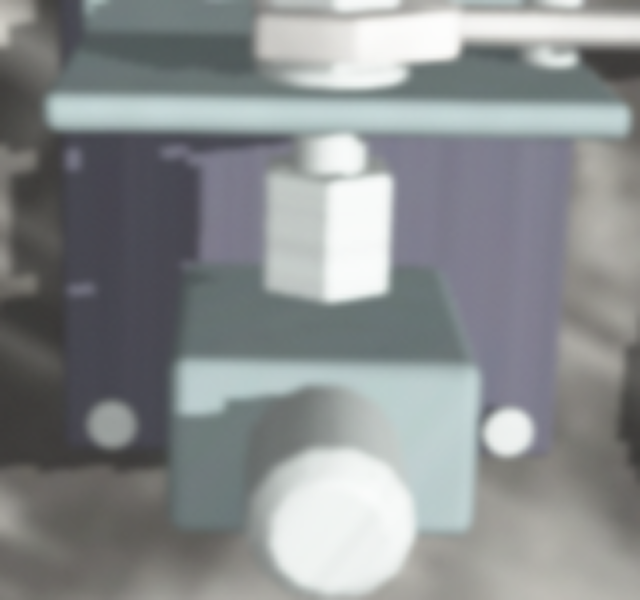

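```bash
python3 - <<'E'
from h import *
W=WM("w11");S,D=PM("scene"),PM("side");k=lambda l:np.array(l,float)
m=k([[-6,-45,72],[-6,45,72],[0,-45,72],[0,45,72],[40,-26,64],[40,26,64],[72,-26,64],[72,26,64],[10,0,61.5],[30,0,61.5],[10,-10,55.8],[10,10,55.8],[30,-10,55.8],[30,10,55.8],[56,0,94]])/1000
u=k([[50,95],[625,105],[48,129],[628,136],[178,360],[478,366],[172,528],[474,531],[330,178],[328,302],[267,172],[392,172],[265,292],[390,292],[338,525]])/4+[260,195]
f=lambda p:(proj(W,toW(p,m))-u).ravel()
r=least_squares(f,[.58,.067,0,0],loss='soft_l1');print(r.x,r.cost);print(r.fun.reshape(-1,2).round(1).tolist())
print("bolt",toW(r.x,[.02,0,.05]))
g=lambda p:f([p[0],p[1],0,p[2]])
r2=least_squares(g,[.58,.067,0],loss='soft_l1');P=np.r_[r2.x[:2],0,r2.x[2]];print(r2.x,r2.cost,"bolt",toW(P,[.02,0,.05]))
# combine with scene/side spindle tip + w11
print(tri(W,u[-1],S,[309.8,196.3]),tri(W,u[-1],D,[311.7,209.1]))
E
```

```text
[ 0.5809  0.0659 -0.0054  0.0134] 9.15957141441864
[[-0.5, 0.1], [0.6, -0.5], [0.2, 1.0], [-0.9, 1.2], [-1.2, -0.9], [1.2, -1.4], [0.3, 0.4], [-0.1, 0.6], [0.5, 0.9], [0.2, -1.3], [1.0, 0.0], [-0.5, 0.4], [1.0, -1.7], [-1.0, -1.3], [-1.0, 0.8]]
bolt [[0.6009 0.0662 0.0446]]
[0.5794 0.0656 0.0143] 15.301807421711231 bolt [[0.5994 0.0659 0.05  ]]
(array([0.6345, 0.067 , 0.0926]), array([-0.0713,  0.2538, -0.7762,  0.4674])) (array([0.6359, 0.0672, 0.0895]), array([-0.0023, -0.1046,  0.3117, -0.2154]))
```

>>> step_arm([
  [[0.9, 1.2, 0, 0.003, 0.004, -0.012], [0, 0, 0, 0, 0, 0], [0, 0, -2, 0, 0, 0], [0, 0, -2.5, 0, 0, 0], [0, 0, -1.5, 0, 0, 0], [0, 0, 0, 0, 0, 0]],
], gripper=4.5)

```text
time: 12.3
position: [0.5978, 0.0518, 0.1067]
tcp_rot: [-0.0, 3.141, -0.01]
force: [0.4, -0.1, 0.2]
width: 0.0449
```

```bash
python3 - <<'E'
from h import *
snapc('12')
E
```

```text
12.3 [0.5978 0.0518 0.1067] [ 0.3653 -0.0679  0.1501] 0.04494381694339995
[[-1.     -0.0002  0.0004]
 [-0.0002  1.     -0.0065]
 [-0.0004 -0.0065 -1.    ]]
```

View pics/w12.png

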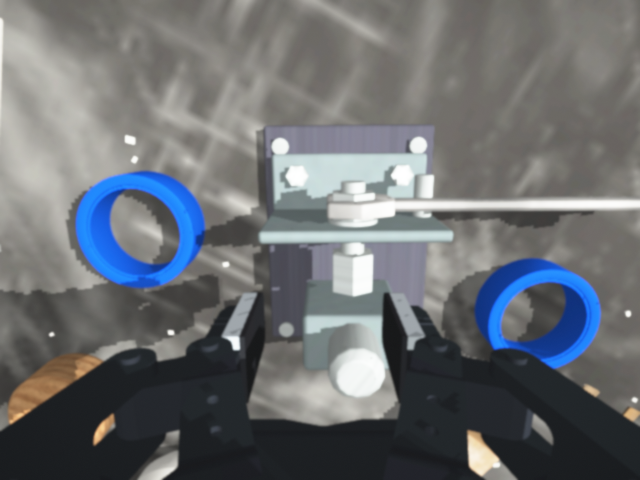

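View pics/c12.png

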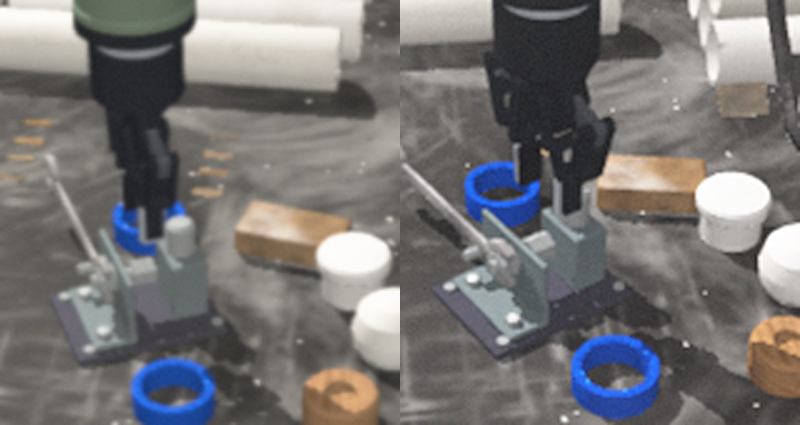

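>>> step_arm([
  [[0.2, 1.4, 0, 0.006, 0, 0.012], [0, 0, 0, 0, 0, 0], [0, 0, -0.5, 0, 0, 0], [0, 0, 0, 0, 0, 0]],
])

```text
time: 12.85
position: [0.602, 0.0682, 0.1061]
tcp_rot: [-0.022, 3.134, 0.002]
force: [0.7, 0.4, 0.2]
width: 0.0449
```

```bash
python3 - <<'E'
from h import *
snapc('13')
im=cv2.imread("pics/w13.png");cv2.imwrite("pics/w13z.png",cv2.resize(im[200:400,220:420],None,fx=3,fy=3,interpolation=cv2.INTER_CUBIC))
W=WM("w13");P=[.5802,.066,0,.0135]
k=np.array([[10,0,61.5],[30,0,61.5],[0,-45,72],[0,45,72],[40,-26,64],[40,26,64]])/1000
print((proj(W,toW(P,k))-[220,200])*3)
E
```

```text
12.85 [0.602  0.0682 0.1061] [0.6667 0.4243 0.2408] 0.044854796428079505
[[-0.9999 -0.0141  0.0071]
 [-0.0141  0.9999  0.0016]
 [-0.0072  0.0015 -1.    ]]
[[301.3289 149.4139]
 [301.4057 264.3542]
 [  4.4955 105.529 ]
 [597.1892 105.8602]
 [145.8354 325.7786]
 [456.8423 325.8337]]
```

View pics/w13z.png

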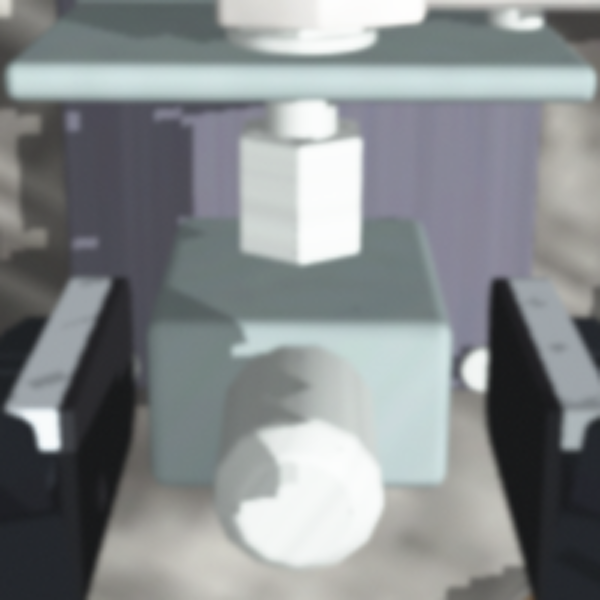

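>>> step_arm([
  [[-0.2, -0.2, -1, -0.001, 0.006, 0], [0, 0, -1.0, 0, 0, 0], [0, 0, 0, 0, 0, 0]],
])

```text
time: 13.3
position: [0.5999, 0.0652, 0.0846]
tcp_rot: [-0.021, 3.141, 0.0]
force: [0.3, 0.3, 0.6]
width: 0.0449
```

>>> step_arm([
  [[0, 0.08, -1.2, 0, 0, 0], [0, 0, -1.2, 0, 0, 0], [0, 0, -1.2, 0, 0, 0], [0, 0, -1.0, 0, 0, 0], [0, 0, 0, 0, 0, 0]],
])

```text
time: 13.8
position: [0.5992, 0.0661, 0.0333]
tcp_rot: [0.021, -3.141, -0.0]
force: [-0.2, -0.5, 0.1]
width: 0.0453
```

>>> step_arm([
  [[0.08, 0.03, -0.25, 0, 0, 0], [0, 0, 0, 0, 0, 0]],
])

```text
time: 14.0
position: [0.6001, 0.0664, 0.0305]
tcp_rot: [0.021, -3.141, -0.0]
force: [0.6, -0.4, -0.1]
width: 0.0449
```

```bash
python3 - <<'E'
from h import *
snapc('14')
E
```

```text
14.0 [0.6001 0.0664 0.0305] [ 0.6494 -0.3751 -0.1202] 0.044936527506612006
[[-0.9999 -0.0132 -0.0009]
 [-0.0132  0.9999  0.    ]
 [ 0.0009  0.     -1.    ]]
```

View pics/w14.png

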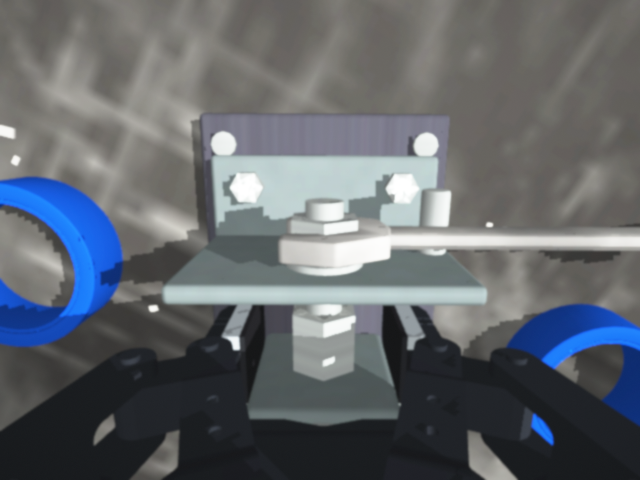

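View pics/c14.png

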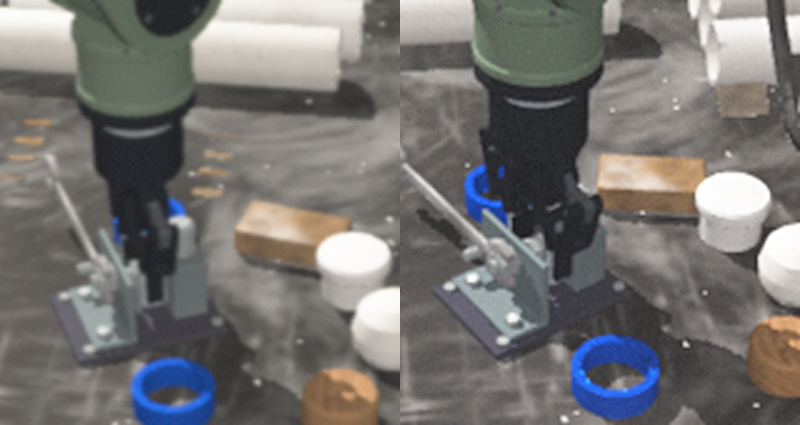

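>>> step_arm([
  [[0, 0, 0, 0, 0, 0], [0, 0, 0, 0, 0, 0], [0, 0, 0, 0, 0, 0], [0, 0, 0, 0, 0, 0], [0, 0, 0, 0, 0, 0], [0, 0, 0, 0, 0, 0], [0, 0, 0, 0, 0, 0]],
], gripper=1.2, squeeze=60)

```text
time: 14.85
position: [0.6006, 0.0665, 0.0319]
tcp_rot: [-0.02, 3.141, 0.001]
force: [0.0, 0.1, -0.0]
width: 0.019
```

>>> step_arm([
  [[0, 0, 0, 0, 0, 0], [0, 0.09, 0, 0.05, 0.0007, 0], [0, 0.09, 0.01, 0.05, 0.0007, 0], [0, 0, 0, 0, 0, 0]],
], squeeze=110)

```text
time: 15.25
position: [0.6006, 0.0683, 0.0321]
tcp_rot: [-0.021, 3.137, 0.162]
force: [0.5, 4.6, -1.4]
width: 0.0179
```

```bash
python3 - <<'E'
from h import *
s=env.read_state();print(s["force"],s["torque"],s["width"]);print(R.from_rotvec(s["tcp_rot"]).as_matrix())
E
```

```text
[ 0.4959  4.6301 -1.4091] [ 0.4166 -0.0232 -0.1395] 0.017912555869899375
[[-0.9999 -0.0132 -0.0005]
 [-0.0132  0.9946  0.1028]
 [-0.0009  0.1028 -0.9947]]
```

>>> step_arm([
  [[0, 0.09, 0.01, 0.05, 0.0007, 0], [0, 0.09, 0.02, 0.05, 0.0007, 0], [0, 0.09, 0.02, 0.06, 0.0007, 0], [0, 0, 0, 0, 0, 0]],
])

```text
time: 15.65
position: [0.6005, 0.0713, 0.0327]
tcp_rot: [0.021, -3.112, -0.421]
force: [-0.2, 4.0, -1.2]
width: 0.0178
```

```bash
python3 - <<'E'
from h import *
snapc('15')
s=env.read_state();print(s["force"],s["torque"])
E
```

```text
15.65 [0.6005 0.0713 0.0327] [-0.1893  4.0373 -1.1621] 0.017833623392570552
[[-0.9999 -0.0129 -0.0025]
 [-0.0131  0.964   0.2657]
 [-0.001   0.2657 -0.9641]]
[ 0.2106  1.9433 -1.4227] [-0.0855 -0.0503 -0.2583]
```

View pics/w15.png

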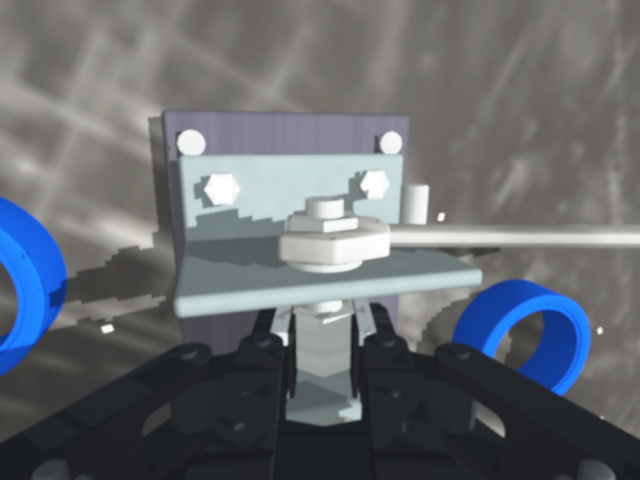

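View pics/c15.png

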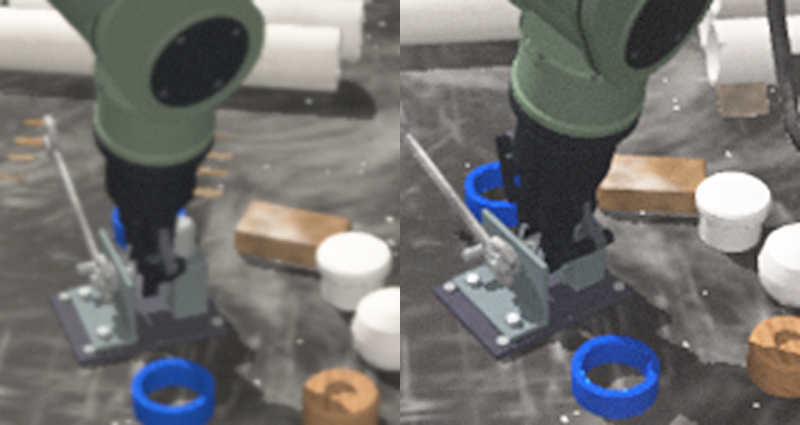

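```bash
python3 - <<'E'
from h import *
P=[.5802,.066,0,.0135]
for th in(0,.2,.235,.262,.3):
  r=.19;pt=toW(P,[-.018,r*np.cos(th),.05+r*np.sin(th)])
  print(th,proj(PM("side"),pt),proj(PM("scene"),pt))
o=[cv2.resize(env.get_image(n)[a:a+140,b:b+160],None,fx=2.5,fy=2.5,interpolation=cv2.INTER_CUBIC) for n,a,b in(("side",150,230),("scene",140,210))]
cv2.imwrite("pics/c16.png",np.hstack(o)[:,:,::-1])
a=[cv2.resize(cv2.imread(f"pics/{n}0.png")[x:x+140,b:b+160],None,fx=2.5,fy=2.5,interpolation=cv2.INTER_CUBIC) for n,x,b in(("side",150,230),("scene",140,210))]
cv2.imwrite("pics/c16.png",np.vstack([np.hstack(o)[:300,:,::-1],np.hstack(a)[:300]]))
E
```

```text
0 [[257.4476 186.5715]] [[232.678  181.6064]]
0.2 [[256.6899 173.762 ]] [[232.0174 168.2285]]
0.235 [[256.643  171.6739]] [[232.0798 166.0221]]
0.262 [[256.6248 170.0986]] [[232.1655 164.352 ]]
0.3 [[256.626  167.9362]] [[232.3421 162.0513]]
```

View pics/c16.png

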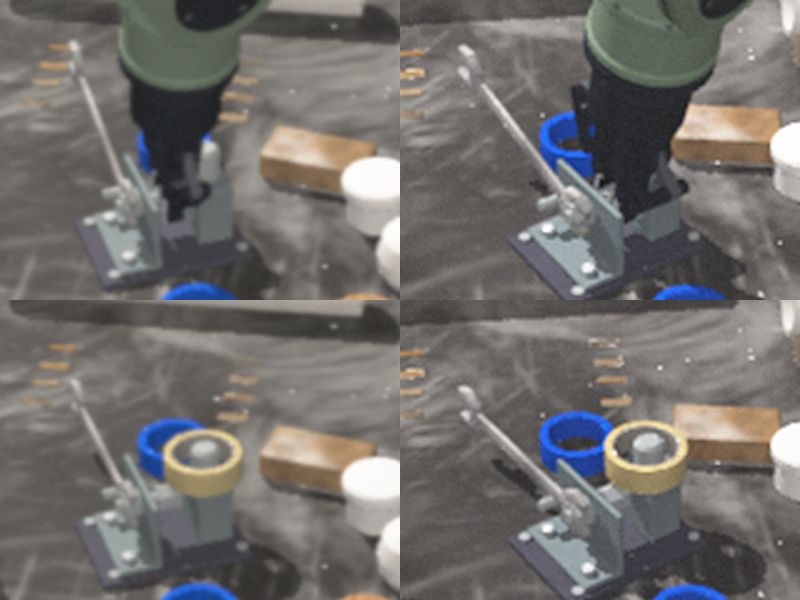

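>>> step_arm([
  [[0, 0, 0, 0, 0, 0], [0, 0, 0, 0, 0, 0], [0, 0, 0, 0, 0, 0], [0, 0, 0, 0, 0, 0], [0, 0, 0, 0, 0, 0]],
])

```text
time: 16.4
position: [0.6006, 0.0712, 0.0326]
tcp_rot: [0.024, -3.114, -0.412]
force: [-0.2, -0.2, -1.1]
width: 0.018
```

```bash
python3 - <<'E'
from h import *
snapc('17',230,150,170,240,2.3)
s=env.read_state();print(s["torque"])
E
```

```text
16.4 [0.6006 0.0712 0.0326] [-0.1516 -0.2252 -1.1176] 0.017958235009771988
[[-0.9999 -0.0153 -0.0026]
 [-0.0154  0.9655  0.2599]
 [-0.0015  0.2599 -0.9656]]
[-0.1843  0.0305 -0.2575]
```

View pics/c17.png

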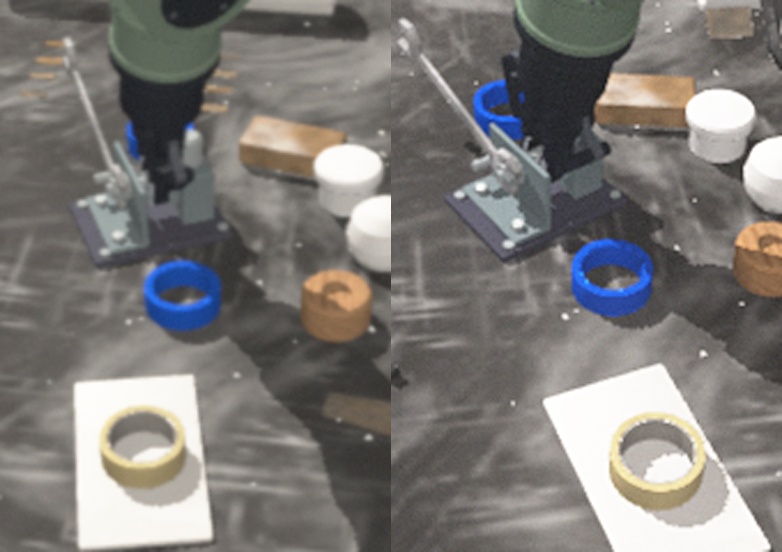

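```bash
python3 -c "
from station import env
print(env.hand_in()); s=env.read_state(); print(s['time'],s['position'],s['tcp_rot'],s['width'])"
```

```text
the job is handed in; nothing more can be done
None
the job is handed in; nothing more can be done
```

The job is handed in at about 16.5 s of the 48 s. The roll is on the tile, and the gripper still holds the bolt head with the spanner up off its pin.

- **Roll:** I lifted it straight up off the spindle and laid it near the middle of the white tile. The last pictures show it lying flat there. It touched down with about 34 N at the wrist for a moment, which I eased off before letting go.
- **Bolt:** I gripped the head by its two flats with the squeeze set to 110 N and turned it. The tool leaned 15.4° after the turn and had settled to 15.1° at the last check. The spanner tip's rise was about 16 pixels in one view and 17.6 in the other, where 15° would give about 16.5 and 17.3.
- **Other things:** the blue rolls, chuck, sanding block and stone cap looked unmoved in the last pictures. The marker and the brush were mostly out of those close-ups, but I never went near them.

**Readings that disagreed:**
- The wrist camera alone put the stand about 5 mm too low. The roll's height and its touchdown on the tile matched the given heights, so I used those.
- The finger opening on the 20 mm head read about 18 mm, and on the 68 mm roll about 67 mm.

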